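# Roll the long tube out of the rotator and rack it

## Task

Mixing has finished: take the long sample tube out of its spring clip on the tube rotator by rolling it sideways over one of the two jaws, not pulling it straight out of the clip's mouth and not dragging it lengthwise, so that the rotor is not wrenched round. Stand the tube, cap up, right down in the one hole of the graded rack that fits it snugly, and let go. Leave the two short tubes in their clips, and everything else where it is.

Things in the scene. Friction and masses are not known exactly. Their poses are not given: they have to be found in the camera images.
- long_tube: The tube to move, the longest of the three on the rotator: capped plastic sample tube, 16 mm diameter, 125 mm long over all, round foot, paper label low down, red cap 17.2 mm wide on the top 14 mm; about 30 g. Origin on its axis 55 mm above the foot's lowest point, at the middle of its clip at the start; z along the axis towards the cap, at the start leaning 35 degrees from vertical towards the robot.
- tube_foot (a point): The lowest point of the long tube's round foot, on its axis; axes as the tube's.
- rotator: White bench tube rotator, fixed to the table. Origin under the middle of its foot plate (150 x 340 mm, 33 mm high); y along the rotor's shaft, 145 mm above the table; x away from the robot. Motor tower at the +y end (185 mm high, inner face at y = 115 mm), bearing tower at the -y end (175 mm high, inner face at y = -128 mm). The shaft carries a bar with three spring clips, each holding a tube.
- rotor (a joint): Turn of the rotor about its shaft, rad, 0 at the start; positive tips the caps away from the robot. Only the idle drive's drag (0.2 N m) holds it: about 5 N across a tube at 40 mm from the shaft turns it.
- clip0 (a point): Middle of the spring clip at the bar's -y end, on the axis of the tube it holds. Axes of all three clip points: x straight out of the clip's mouth (away from the robot, 35 degrees above level), y sideways along the shaft, z along the tube to its cap. A clip is 26 mm long along z; its bar is 34 mm wide along z, with its face 15.5 mm under the tube's axis. From z = +17 mm up the tube is free all round.
- clip1 (a point): The same for the middle clip, 70 mm further along +y. Each clip has two hooked plastic jaws, at +y and -y, 2 mm thick, reaching in over the tube: the mouth is 8 mm wide, 7 mm above the tube's axis; flares end 14 mm above it. Each jaw hinges outward near its root, 10 mm under the axis, against a spring (0.05 N m/rad, 0.02 N m at rest, up to 1.1 rad). A stem 8 mm under the axis bears the tube.
- clip2 (a point): The same for the clip at the +y end, 70 mm further again. The hooks bite against a straight pull along x, which wrenches the rotor round instead. Pushed sideways (along y) about 9 mm, with 6 to 9 N, the tube swings that jaw open so that its hook clears the tube; the tube then comes out along x, rolling up that jaw, and is free of both jaws 25 mm out.
- short_tube_a: Short capped tube in another clip: 16 mm in diameter, 75 mm long, origin on its axis 41 mm above the foot and 34 mm below the cap's top, z towards the cap. It stays where it is.
- short_tube_b: The other short tube, the same.
- rack: White graded tube rack, a block 52 x 206 mm and 55 mm high, fixed to the table, with a row of five round holes, each 45 mm deep, along its y: 13.5, 17.5, 21.5, 26.5 and 31.5 mm in diameter at y = -80, -48, -12, 29 and 75 mm. Origin in the middle of its underside. It may stand turned by any angle.
- rack_hole0 (a point): Centre of the mouth of the 13.5 mm hole (55 mm above the table); the thin tube stands in it.
- rack_hole1 (a point): Centre of the mouth of the 17.5 mm hole.
- rack_hole2 (a point): Centre of the mouth of the 21.5 mm hole.
- rack_hole3 (a point): Centre of the mouth of the 26.5 mm hole.
- rack_hole4 (a point): Centre of the mouth of the 31.5 mm hole.
- thin_tube: Capped tube, 12 mm in diameter, 75 mm long, standing in the rack's smallest hole and 30 mm proud of the rack; origin on its axis 35 mm above its foot.
- reagent: White reagent bottle, 44 mm in diameter and 85 mm high, standing on the table; origin under its middle. Stays.
- vial: Amber glass vial, 28 mm in diameter and 50 mm high, standing on the table; origin under its middle. Stays.
- pipette: White pipette lying on the table, 205 mm long along its x, up to 45 mm high; origin under it. Stays.
- mouse: Black computer mouse on the table, 110 x 60 x 25 mm; origin under its middle. Stays.
Not all that is in view belongs to the job. What is shaped like the long_tube but yellow is not meant.

How it is judged:
By the outcome, as a careful person would: the job done as asked, in the order asked, and still so for the second after the job is handed in, with the robot touching nothing.
It also fails if it takes over 54 s, if anything falls off the work surface, if the arm or the gripper's body presses on something with over 40 N, if the wrist force passes 120 N, or if a joint passes its speed limit or range.

## Robot

A 6-joint arm with a two-finger parallel gripper is mounted at the origin on the work surface. World frame = base frame: x ahead of the robot, y to its left, z up, the work surface at z = 0. Lengths are in m, angles in rad, forces in N, time in s.
With the tool pointing down it reaches from about 0.3 to 0.85 m from the base axis. Payload 5.4 kg.
Tool frame: the origin (TCP) lies midway between the tips of the shut fingers; the grasp point (between the pads) lies 19 mm behind it; z points along the fingers, y is the line along which they close (so a half turn about z gives the same grasp; the last joint's range is limited). The gripper opens to 85 mm and grips with 20 to 120 N. Pads are 22 mm wide; open, the fingers measure 114 mm over their backs; the gripper's body (76 mm by 85 mm) begins 54 mm behind the grasp point. The pads swing forward as they close: fully open they stand 13 mm farther back than shut.
Start: joints at [-1.484, 0.158, 1.597, -0, 1.386, -0.21], TCP at [0.168, -0.55, 0.231] pointing down, gripper open.
Joint ranges: [-2.91, 2.91], [-0.94, 2.29], [0.18, 2.7], [-1.29, 4.43], [0.17, 2.64], [-3, 3]. Speed limits (rad/s): [2.57, 2.57, 3.14, 3.14, 3.14, 3.14].

## Interface

Orientations are given as a rotation vector (axis times angle).
In Python, from plant import monitor, viewer, robot gives the robot as it stands.
- The arm moves only by the tool step_arm, never from a script. Its argument "motion" is a list of rows, each an object with "jaw": the closure, from 0 (fully open) to 1 (shut); "offset": the shift along the tool's x, y, z in mm, a list of three; "yaw": the turn about the tool's z in rad. A call has 1 to 10 rows; each row shifts and turns the commanded pose from where the row before left it, along the tool's axes as they then stand; what a row does not reach is not made up. A row lasts 1/10 s, in which the tool goes at most 50 mm and 8.59 degrees, less where a joint would pass 70% of its speed; a pose out of reach is approached as far as the arm can. A call with a gripper value outside its range is refused whole. The fingers move at their own pace and stop on an object; "grip_force" is the grip in N (left out, the last holds). Time passes only in rows, so rows that do not move let the fingers close. It gives the time, the measured TCP pose, the force, the opening and the grip force at its end, in the units of the state.
- monitor.get_state(): the state, without advancing time (a new reading comes with each control period).
- viewer.grab_frame(name): name is "scene" or "side" or "wrist"; returns the picture (384x512x3 uint8, red, green, blue); there is no depth.
- viewer.get_calibration(name): a dict with "K" (3x3 intrinsics, pixels), "distortion" ([k1, k2, p1, p2, k3] as OpenCV has them; the pictures are not rectified), "R" (3x3) and "t" (3): a world point X has camera coordinates R X + t. Camera axes: x right, y down, z forward; pixel columns grow to the right and rows downward; lengths in m; the calibration is good to about 2 mm. A picture is of the moment at which its call begins: read the wrist's pose just before it. get_calibration takes no time and is no camera call; for the wrist camera it gives the pose at the moment of the call.
- robot.sign_off(): hands the job in; it is judged then, once.
The state is a dict: "time": time; "qpos": joint angles; "qvel": joint speeds; "effort": joint torques, N m; "tool_pos": TCP position; "ee_rot": TCP orientation; "wrist_force": force on the tool from outside, world axes, zero at the start; "torque": the same for the moment, N m; "opening": finger opening in m; "gripper_force": force on a finger pad.
Only numpy, scipy, OpenCV 4.12 (cv2) and the standard library are available. Lean on these libraries where they do the work, as an engineer would, in place of code of your own. Each camera call takes 0.05 s, during which the arm holds its last target. There are 200 camera calls.

## Working session

There is one attempt and no reset: what is moved stays moved. The work goes in short steps, Python scripts to look and compute and a tool call to move; the robot and the scene stay as the last step left them, time stands still between calls to the robot, and variables do not carry over. Pictures are saved under pics/ and viewed, at most 10 in all, crops included, and the job is handed in when it is done.

Besides the shell and the picture viewer there is one more tool, called after "Emit:" as name(argument=value, ...), one argument or row to a line, values as JSON. step_arm: Moves the arm, as the interface text tells. Its arguments: {"type":"object","properties":{"motion":{"type":"array","items":{"type":"object","properties":{"jaw":{"type":"number"},"offset":{"type":"array","items":{"type":"number"}},"yaw":{"type":"number"}}}},"grip_force":{"type":"number"}},"required":["motion"]}

```bash
mkdir -p pics; ls
python3 - <<'E'
from plant import monitor, viewer, robot
import cv2,numpy as np
print(monitor.get_state())
a=[viewer.grab_frame(n) for n in("scene","side")]
for n,i in zip(("scene","side"),a):
    cv2.imwrite(f"pics/{n}0.png",i[:,:,::-1]); c=viewer.get_calibration(n); print(n,c)
    cv2.imwrite(f"pics/{n}0b.png",cv2.resize(i[:,:,::-1],(800,600),interpolation=cv2.INTER_CUBIC))
E
```

```text
pics
{'time': 0.0, 'qpos': array([-1.48408973e+00,  1.59071848e-01,  1.59825884e+00, -1.06234810e-05,
        1.38619061e+00, -2.10066592e-01]), 'qvel': array([ 0.00079203, -0.00265459,  0.00023656, -0.00049087, -0.0002803 ,
        0.00125782]), 'effort': array([-1.01109534e-03, -3.95999122e+01, -3.31429052e+01, -4.95320328e-04,
        8.33018421e-03, -1.11783385e-05]), 'tool_pos': array([ 0.16809169, -0.54924387,  0.23029076]), 'ee_rot': array([-3.10516444e+00, -4.64179740e-01, -1.70267876e-04]), 'wrist_force': array([ 0.14564099,  0.7133753 , -0.22476127]), 'torque': array([0.05678315, 0.0013565 , 0.07013182]), 'gripper_force': 0.0, 'opening': 0.08594802726174207}
scene {'K': array([[397.07688382,   0.        , 252.08907499],
       [  0.        , 397.07688382, 195.40803374],
       [  0.        ,   0.        ,   1.        ]]), 'distortion': array([-0.01235322,  0.        ,  0.        ,  0.        ,  0.        ]), 'R': array([[ 0.29764276,  0.95467542,  0.0019055 ],
       [ 0.7470091 , -0.23165406, -0.6231483 ],
       [-0.59446295,  0.186899  , -0.78210138]]), 't': array([-0.09906424, -0.36986726,  1.60540962])}
side {'K': array([[398.46965601,   0.        , 256.54173921],
       [  0.        , 398.46965601, 193.16300228],
       [  0.        ,   0.        ,   1.        ]]), 'distortion': array([-0.00260089,  0.        ,  0.        ,  0.        ,  0.        ]), 'R': array([[-0.98382871, -0.17831424, -0.01688508],
       [-0.12436965,  0.7479366 , -0.65201459],
       [ 0.12889246, -0.63937068, -0.75801838]]), 't': array([0.54554441, 0.20816898, 1.17057694])}
```

View pics/scene0b.png

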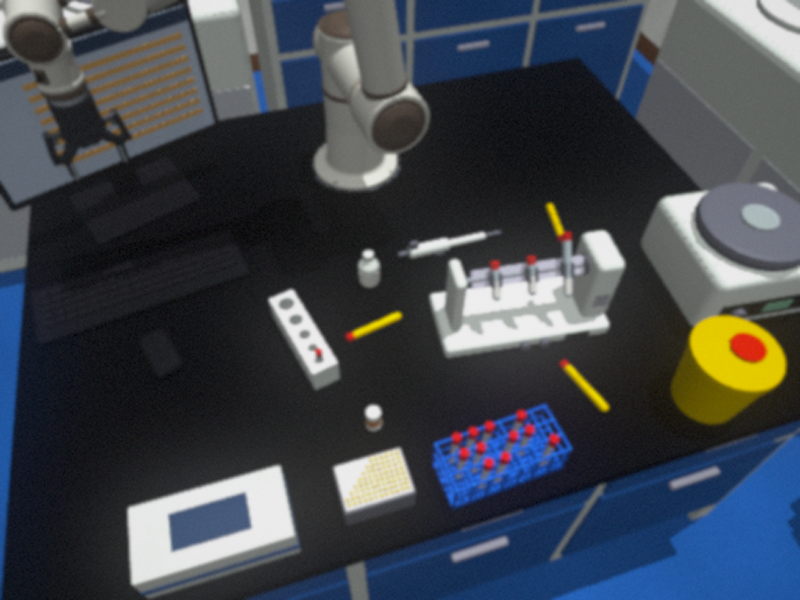

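View pics/side0b.png

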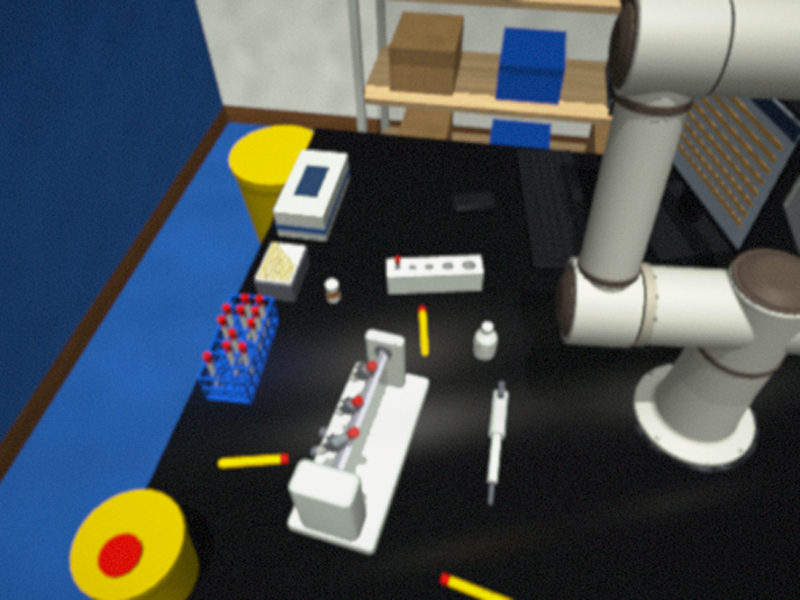

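The long tube is in clip2, by the motor tower: its cap is at about (363,153) in scene and (225,277) in side, in 512-wide pixels. The short caps are at (340,166) and (317,171). The rack is at about (195,216) in scene, with its big hole nearest the robot.

```bash
cat > h.py <<'E'
import cv2,numpy as np
from plant import monitor,viewer,robot
def red(im):
    r,g,b=[im[:,:,k].astype(int) for k in range(3)]
    m=((r>90)&(r>2*g)&(r>2*b)).astype(np.uint8)
    n,_,s,c=cv2.connectedComponentsWithStats(m); return [(c[i].round(1),int(s[i][4])) for i in range(1,n) if s[i][4]>4]
def ray(c,p):
    u=cv2.undistortPoints(np.array([[p]],float),c["K"],c["distortion"])[0,0]
    return -c["R"].T@c["t"], c["R"].T@np.array([u[0],u[1],1.])
def plane(c,p,z):
    o,d=ray(c,p); return o+d*(z-o[2])/d[2]
def tri(cs,ps):
    A=np.zeros((3,3));b=np.zeros(3)
    for c,p in zip(cs,ps):
        o,d=ray(c,p);d/=np.linalg.norm(d);M=np.eye(3)-np.outer(d,d);A+=M;b+=M@o
    return np.linalg.solve(A,b)
def proj(c,X):
    return cv2.projectPoints(np.array(X,float).reshape(-1,3),cv2.Rodrigues(c["R"])[0],c["t"],c["K"],c["distortion"])[0][:,0]
E
python3 - <<'E'
from h import *
I={n:cv2.imread(f"pics/{n}0.png")[:,:,::-1] for n in("scene","side")}
C={n:viewer.get_calibration(n) for n in I}
R={n:red(I[n]) for n in I}
for n in I: print(n,[x for x in R[n] if x[1]<150])
g=lambda n,p:min((x[0] for x in R[n]),key=lambda q:np.hypot(*(q-p)))
for k,a,b in(("long",(363,153),(225,277)),("mid",(340,166),(228,257)),("end",(317,171),(237,235)),("thin",(204,225),(254,167))):
    ps=[g("scene",a),g("side",b)];print(k,ps,tri([C["scene"],C["side"]],ps).round(4))
# rack
A=cv2.resize(I["scene"][175:255,160:230],(560,640),interpolation=cv2.INTER_CUBIC)[:600]
B=cv2.resize(I["side"][155:195,240:315],(600,320),interpolation=cv2.INTER_CUBIC)
cv2.imwrite("pics/rackA.png",A[:,:,::-1]);cv2.imwrite("pics/rackB.png",B[:,:,::-1])
for n,(x0,x1,y0,y1) in(("scene",(165,225,178,255)),("side",(243,314,155,192))):
    gr=cv2.cvtColor(np.ascontiguousarray(I[n]),cv2.COLOR_RGB2GRAY)[y0:y1,x0:x1]
    _,w=cv2.threshold(gr,0,255,cv2.THRESH_OTSU);
    w=(w>0).astype(np.uint8)
    k,_,s,_=cv2.connectedComponentsWithStats(w)
    cn,h=cv2.findContours(w,cv2.RETR_CCOMP,cv2.CHAIN_APPROX_NONE)
    for c,hh in zip(cn,h[0]):
        if hh[3]>=0 and len(c)>3:
            m=c[:,0].mean(0)+[x0,y0]; print(n,"hole",m.round(1),len(c),plane(C[n],m,.055).round(4))
E
```

```text
scene [(array([361.8, 150.6]), 35), (array([339.4, 165.3]), 29), (array([316.4, 168.4]), 30), (array([223.3, 215. ]), 28), (array([203.3, 224.9]), 7), (array([360.1, 231.8]), 23), (array([333.1, 265. ]), 33), (array([312.6, 272.1]), 34), (array([302.3, 275.7]), 32), (array([338.3, 275.2]), 21), (array([291.7, 279.3]), 35), (array([328.2, 278.5]), 20), (array([354.1, 281.1]), 29), (array([307.3, 286.1]), 25), (array([296.6, 289.9]), 27), (array([323. , 292.4]), 23), (array([312.4, 296.6]), 21)]
side [(array([253.8, 164.5]), 13), (array([156.4, 190.3]), 29), (array([165.4, 191.5]), 26), (array([144.8, 197.4]), 18), (array([269.6, 196.6]), 18), (array([153.8, 198.3]), 22), (array([163. , 199.2]), 21), (array([141.8, 204.8]), 18), (array([160.4, 206.2]), 24), (array([148. , 213.2]), 21), (array([144.8, 221.1]), 19), (array([154.4, 221.9]), 18), (array([132.4, 228.2]), 22), (array([237.5, 234. ]), 26), (array([228.3, 256.5]), 32), (array([225.7, 276.5]), 30), (array([181.9, 293. ]), 33), (array([284. , 369.9]), 47)]
long [array([361.8, 150.6]), array([225.7, 276.5])] [0.5762 0.2569 0.209 ]
mid [array([339.4, 165.3]), array([228.3, 256.5])] [0.5878 0.1863 0.1806]
end [array([316.4, 168.4]), array([237.5, 234. ])] [0.5796 0.1171 0.1815]
thin [array([203.3, 224.9]), array([253.8, 164.5])] [ 0.6052 -0.2322  0.0837]
scene hole [203.4 226.7] 15 [ 0.5926 -0.231   0.055 ]
```

View pics/rackA.png

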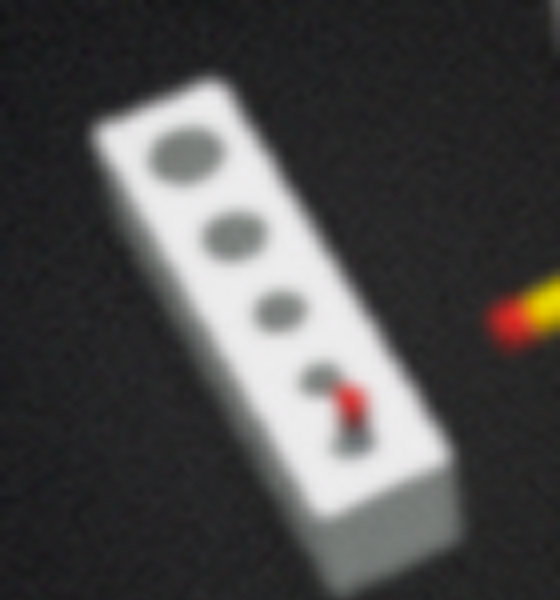

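Run:
```python
from h import *
c=viewer.get_calibration("scene")
P=np.array([plane(c,p,.055)[:2] for p in((182.8,194.1),(189,204.1),(194.6,213.5),(199.6,222.1))])
L=np.array([75,29,-12,-48])/1e3
A=np.c_[np.ones(4),L];s=np.linalg.lstsq(A,P,rcond=None)[0];print(P.round(4),s,np.linalg.norm(s[1]),(A@s-P).round(4))
print(monitor.get_state()['tool_pos'],cv2.Rodrigues(monitor.get_state()['ee_rot'])[0].round(3))
w=viewer.get_calibration("wrist");Rt=cv2.Rodrigues(monitor.get_state()['ee_rot'])[0]
print("cam in tool",(Rt.T@(-w["R"].T@w["t"]-monitor.get_state()['tool_pos'])).round(4),(w["R"]@Rt).round(3),w["K"])
```

```text
[[ 0.4533 -0.265 ]
 [ 0.4978 -0.2545]
 [ 0.5379 -0.2456]
 [ 0.5731 -0.2381]] [[ 0.5262594  -0.24837931]
 [-0.9741321  -0.21918828]] 0.9984872842405227 [[-0.0001  0.0002]
 [ 0.0002 -0.0003]
 [ 0.0001 -0.0002]
 [-0.0001  0.0002]]
[ 0.16808964 -0.54929972  0.23040322] [[ 0.956  0.292 -0.   ]
 [ 0.292 -0.956  0.002]
 [ 0.    -0.002 -1.   ]]
cam in tool [ 0.0842 -0.0011 -0.1421] [[ 0.001  1.     0.   ]
 [-0.946  0.001 -0.325]
 [-0.325 -0.     0.946]] [[324.81668413   0.         254.99851079]
 [  0.         324.81668413 192.38810284]
 [  0.           0.           1.        ]]
```

Rack fits to 0.3 mm, with hole1 at about (0.573, -0.238). The rotator yaw is about -7°. Clip height is about 0.158, consistent across the caps.

Emit:
step_arm(
  motion=[
    {"yaw": 0.14,"offset": [0,0,-30],"jaw": 0},
    {"yaw": 0.14,"offset": [0,0,-30],"jaw": 0},
    {"yaw": 0.139,"offset": [0,0,-10],"jaw": 0},
    {"offset": [16,-42.5,0],"jaw": 0},
    {"offset": [16,-42.5,0],"jaw": 0},
    {"offset": [16,-42.5,0],"jaw": 0},
    {"offset": [16,-42.5,0],"jaw": 0},
    {"offset": [16,-42.5,0],"jaw": 0},
    {"offset": [16,-42.5,0],"jaw": 0},
    {"offset": [16,-42.5,0],"jaw": 0},
  ],
)

```text
invalid input
```

Emit:
step_arm(
  motion=[
    {"offset": [16,-42.5,0],"jaw": 0},
    {"offset": [16,-42.5,0],"jaw": 0},
    {"offset": [16,-42.5,0],"jaw": 0},
    {"offset": [16,-42.5,0],"jaw": 0},
    {"offset": [16,-42.5,0],"jaw": 0},
    {"offset": [16,-42.5,0],"jaw": 0},
    {"offset": [16,-42.5,0],"jaw": 0},
    {"offset": [16,-42.5,0],"jaw": 0},
    {"offset": [16,-42.5,0],"jaw": 0},
    {"offset": [16,-42.5,0],"jaw": 0},
  ],
)

```text
invalid input
```

Emit:
step_arm(
  motion=[
    {"offset": [16,-42.5,0],"jaw": 0},
    {"offset": [16,-42.5,0],"jaw": 0},
    {"offset": [16,-42.5,0],"jaw": 0},
    {"offset": [0,0,0],"jaw": 0.4},
    {"offset": [0,0,0],"jaw": 0.4},
    {"offset": [0,0,0],"jaw": 0.4},
  ],
)

```text
invalid input
```

Emit:
step_arm(
  motion=[
    {"jaw": 0.0,"offset": [0,0,-30],"yaw": 0.14},
    {"jaw": 0.0,"offset": [0,0,-30],"yaw": 0.14},
    {"jaw": 0.0,"offset": [0,0,-10],"yaw": 0.139},
    {"jaw": 0.0,"offset": [16,-42.5,0],"yaw": 0.0},
    {"jaw": 0.0,"offset": [16,-42.5,0],"yaw": 0.0},
    {"jaw": 0.0,"offset": [16,-42.5,0],"yaw": 0.0},
    {"jaw": 0.0,"offset": [16,-42.5,0],"yaw": 0.0},
    {"jaw": 0.0,"offset": [16,-42.5,0],"yaw": 0.0},
    {"jaw": 0.0,"offset": [16,-42.5,0],"yaw": 0.0},
    {"jaw": 0.0,"offset": [16,-42.5,0],"yaw": 0.0},
  ],
)

```text
time: 1.1
tool_pos: [0.3159, -0.2663, 0.3009]
ee_rot: [-3.135, 0.193, 0.0]
wrist_force: [1.0, 0.3, 0.5]
opening: 0.0857
gripper_force: 0.0
```

Emit:
step_arm(
  motion=[
    {"jaw": 0.0,"offset": [16,-42.5,0],"yaw": 0.0},
    {"jaw": 0.0,"offset": [16,-42.5,0],"yaw": 0.0},
    {"jaw": 0.0,"offset": [16,-42.5,0],"yaw": 0.0},
    {"jaw": 0.0,"offset": [16,-42.5,0],"yaw": 0.0},
    {"jaw": 0.0,"offset": [16,-42.5,0],"yaw": 0.0},
    {"jaw": 0.0,"offset": [16,-42.5,0],"yaw": 0.0},
    {"jaw": 0.0,"offset": [16,-42.5,0],"yaw": 0.0},
    {"jaw": 0.0,"offset": [16,-42.5,0],"yaw": 0.0},
    {"jaw": 0.0,"offset": [16,-42.5,0],"yaw": 0.0},
    {"jaw": 0.0,"offset": [16,-42.5,0],"yaw": 0.0},
  ],
)

```text
time: 2.1
tool_pos: [0.5265, 0.1361, 0.3008]
ee_rot: [3.136, -0.191, -0.001]
wrist_force: [0.6, -0.6, 0.2]
opening: 0.0853
gripper_force: 0.0
```

Emit:
step_arm(
  motion=[
    {"jaw": 0.0,"offset": [16,-42.5,0],"yaw": 0.0},
    {"jaw": 0.0,"offset": [16,-42.5,0],"yaw": 0.0},
    {"jaw": 0.0,"offset": [16,-42.5,0],"yaw": 0.0},
    {"jaw": 0.4,"offset": [0,0,0],"yaw": 0.0},
    {"jaw": 0.4,"offset": [0,0,0],"yaw": 0.0},
    {"jaw": 0.4,"offset": [0,0,0],"yaw": 0.0},
  ],
)

```text
time: 2.7
tool_pos: [0.5891, 0.254, 0.3013]
ee_rot: [3.135, -0.193, -0.0]
wrist_force: [0.4, 0.5, 0.7]
opening: 0.051
gripper_force: 0.0
```

Run:
```python
from h import *
im=viewer.grab_frame("wrist");cv2.imwrite("pics/w1.png",im[:,:,::-1])
c=viewer.get_calibration("wrist");np.savez("w1.npz",**c)
s=monitor.get_state();print(s['tool_pos'],s['opening'])
print([x for x in red(im) if x[1]>100])
cv2.imwrite("pics/w1b.png",cv2.resize(im[:,:,::-1],(800,600)))
```

```text
[0.58913845 0.25379173 0.30166414] 0.051481717797109854
[(array([264.6,  34.8]), 169), (array([334.4, 173.7]), 352), (array([414.2, 174. ]), 342), (array([251.7, 210.7]), 491)]
```

View pics/w1b.png

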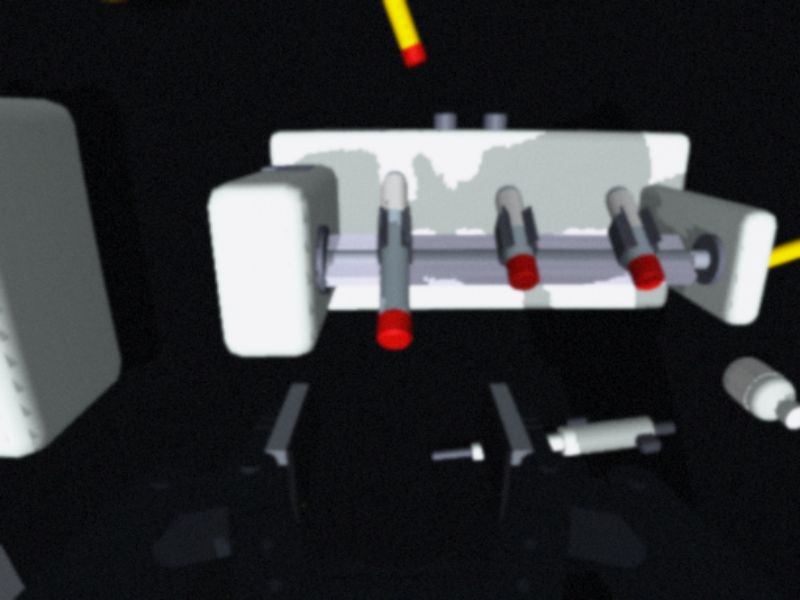

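Gripper axes line up with the bar (bar level in view), and the long tube's cap is at (252,211) of 512, between the finger tips. Next I'll refine its position using the tube's own axis.

Run:
```python
from h import *
c=dict(np.load("w1.npz"));s=monitor.get_state();Rt=cv2.Rodrigues(s['ee_rot'])[0];T=s['tool_pos']
w=lambda X:(Rt.T@(X-T)).round(4)
for k,p in(("long",(251.7,210.7)),("mid",(334.4,173.7)),("end",(414.2,174))):
    X=plane(c,p,.213 if k=="long" else .184);print(k,X.round(4),"tool",w(X))
S=viewer.get_calibration("scene");D=viewer.get_calibration("side")
for a in(((361.8,150.6),(225.7,276.5),(251.7,210.7)),((339.4,165.3),(228.3,256.5),(334.4,173.7)),((316.4,168.4),(237.5,234.),(414.2,174))):
    X=tri([S,D,c],a);print(X.round(4),w(X),[(proj(q,X)[0]-p).round(1) for q,p in zip((S,D,c),a)])
```

```text
long [0.5792 0.2587 0.213 ] tool [-0.0105 -0.0037  0.0887]
mid [0.592  0.1878 0.184 ] tool [0.011  0.0651 0.1177]
end [0.5836 0.1194 0.184 ] tool [0.011  0.1341 0.1177]
[0.5765 0.2577 0.2088] [-0.013  -0.0023  0.0928] [array([0.5, 0.2]), array([0.1, 0.1]), array([1.8, 1. ])]
[0.5888 0.1864 0.1801] [0.0079 0.0669 0.1216] [array([0.5, 0.6]), array([ 0.1, -0.2]), array([0.8, 2.2])]
[0.5805 0.1171 0.1809] [0.0083 0.1367 0.1208] [array([0.4, 0.6]), array([-0.1, -0.1]), array([0.8, 2.1])]
```

Emit:
step_arm(
  motion=[
    {"jaw": 0.58,"offset": [1,-3,20],"yaw": 0.0},
    {"jaw": 0.58,"offset": [0,0,30],"yaw": 0.0},
    {"jaw": 0.58,"offset": [0,0,25],"yaw": 0.0},
    {"jaw": 0.58,"offset": [0,0,15],"yaw": 0.0},
    {"jaw": 0.58,"offset": [0,0,0],"yaw": 0.0},
  ],
)

```text
time: 3.25
tool_pos: [0.5893, 0.2565, 0.2091]
ee_rot: [3.134, -0.193, -0.006]
wrist_force: [-0.2, -0.0, 0.0]
opening: 0.0358
gripper_force: 0.0
```

Run:
```python
from h import *
im=viewer.grab_frame("wrist");c=viewer.get_calibration("wrist");s=monitor.get_state();print(s['tool_pos'],s['opening'],s['wrist_force'])
print([x for x in red(im) if x[1]>100])
Rt=cv2.Rodrigues(s['ee_rot'])[0]
# project grasp-line points: the grasp point after a further 39 mm descent
G=s['tool_pos']+Rt@np.array([0,0,.039-.019]);t=np.array([-.569,.070,.819])
print(proj(c,[G,G+t*.024,G-t*.03]).round(1))
cv2.imwrite("pics/w2b.png",cv2.resize(im[:,:,::-1],(800,600)))
```

```text
[0.59035213 0.25693429 0.21120115] 0.035939868208542294 [ 0.47691639  0.73005846 -0.32927745]
[(array([269.5,  20.4]), 280), (array([485.9, 215.1]), 653), (array([375. , 216.5]), 766), (array([255.2, 277.4]), 1038)]
[[257.  239.9]
 [257.1 281.3]
 [256.8 196. ]]
```

View pics/w2b.png

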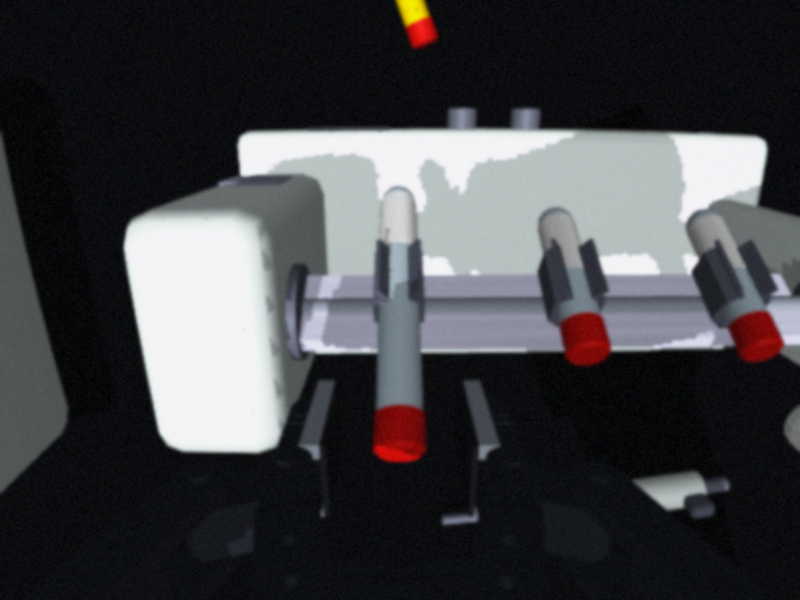

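Tube is centred between the fingers: its cap is at (400,430) of 800, and the predicted grasp point falls at row 375, between the clip end (320) and the cap (405). Descend and close.

Emit:
step_arm(
  motion=[
    {"jaw": 0.58,"offset": [0,-0.5,20],"yaw": 0.0},
    {"jaw": 0.58,"offset": [0,0,15],"yaw": 0.0},
    {"jaw": 0.58,"offset": [0,0,4],"yaw": 0.0},
    {"jaw": 0.58,"offset": [0,0,0],"yaw": 0.0},
  ],
  grip_force=25,
)

```text
time: 3.7
tool_pos: [0.5906, 0.258, 0.1721]
ee_rot: [3.135, -0.192, -0.001]
wrist_force: [-0.3, 0.3, 0.0]
opening: 0.0358
gripper_force: 0.0
```

Emit:
step_arm(
  motion=[
    {"jaw": 0.8,"offset": [0,0,0],"yaw": 0.0},
    {"jaw": 0.9,"offset": [0,0,0],"yaw": 0.0},
    {"jaw": 1.0,"offset": [0,0,0],"yaw": 0.0},
    {"jaw": 1.0,"offset": [0,0,0],"yaw": 0.0},
    {"jaw": 1.0,"offset": [0,0,0],"yaw": 0.0},
  ],
  grip_force=25,
)

```text
time: 4.2
tool_pos: [0.5915, 0.2579, 0.1734]
ee_rot: [3.136, -0.192, 0.003]
wrist_force: [-1.4, -2.7, 4.4]
opening: 0.0153
gripper_force: 24.8
```

Emit:
step_arm(
  motion=[
    {"jaw": 1.0,"offset": [0,0,0],"yaw": 0.0},
    {"jaw": 1.0,"offset": [0,0,0],"yaw": 0.0},
    {"jaw": 1.0,"offset": [0,0,0],"yaw": 0.0},
  ],
  grip_force=90,
)

```text
time: 4.5
tool_pos: [0.5916, 0.258, 0.1733]
ee_rot: [3.136, -0.192, 0.003]
wrist_force: [1.1, -2.5, 5.8]
opening: 0.0141
gripper_force: 87.7
```

Emit:
step_arm(
  motion=[
    {"jaw": 1.0,"offset": [0,2,-0.5],"yaw": 0.0},
    {"jaw": 1.0,"offset": [0,2,0],"yaw": 0.0},
    {"jaw": 1.0,"offset": [0,2,0],"yaw": 0.0},
    {"jaw": 1.0,"offset": [0,2,0],"yaw": 0.0},
    {"jaw": 1.0,"offset": [0,2,0],"yaw": 0.0},
    {"jaw": 1.0,"offset": [0,0,0],"yaw": 0.0},
  ],
)

```text
time: 5.1
tool_pos: [0.5901, 0.2507, 0.1733]
ee_rot: [-3.13, 0.19, -0.003]
wrist_force: [4.6, 6.8, 1.5]
opening: 0.0136
gripper_force: 87.8
```

Run:
```python
from h import *
im=viewer.grab_frame("wrist");s=monitor.get_state();print(s['tool_pos'],s['opening'],s['wrist_force'],s['torque'])
print([x for x in red(im) if x[1]>100])
cv2.imwrite("pics/w3b.png",cv2.resize(im[60:316,160:448,::-1],(800,600),interpolation=cv2.INTER_CUBIC))
```

```text
[0.5900569  0.25071335 0.17327235] 0.014057670478075695 [3.87744862 6.33037026 1.53448118] [ 1.29988405 -0.59415327  0.11106677]
[(array([266.3,  16.3]), 349), (array([389.2, 249.3]), 1126), (array([254.6, 328.9]), 1402)]
```

View pics/w3b.png

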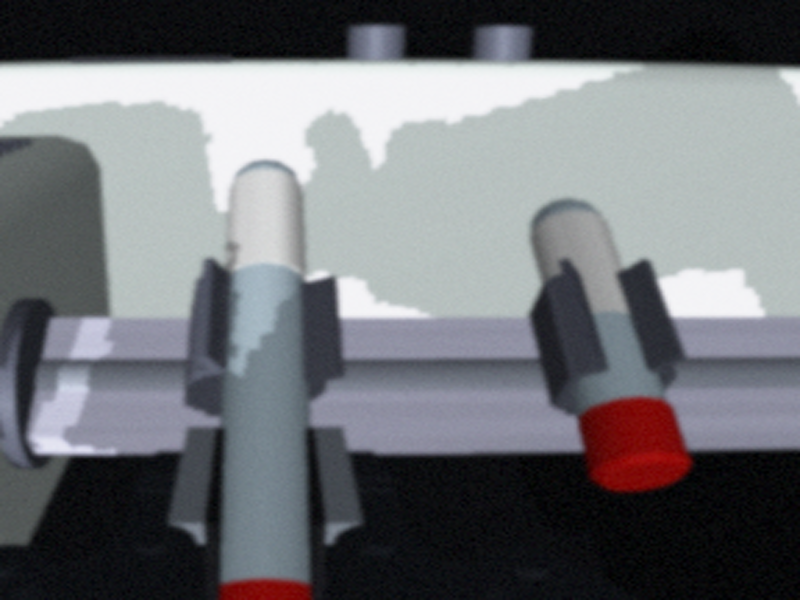

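The tube has shifted about 7 mm towards -y: that jaw has swung outward and a gap has opened on the other side. A bit more sideways, then start out along the mouth.

Emit:
step_arm(
  motion=[
    {"jaw": 1.0,"offset": [0,1.5,0],"yaw": 0.0},
    {"jaw": 1.0,"offset": [0,1.5,0],"yaw": 0.0},
    {"jaw": 1.0,"offset": [0,1,0],"yaw": 0.0},
    {"jaw": 1.0,"offset": [0,0,0],"yaw": 0.0},
  ],
)

```text
time: 5.55
tool_pos: [0.5888, 0.2479, 0.1728]
ee_rot: [-3.129, 0.19, -0.001]
wrist_force: [2.0, 10.5, 0.7]
opening: 0.0137
gripper_force: 87.8
```

Emit:
step_arm(
  motion=[
    {"jaw": 1.0,"offset": [1.6,0,-1.1],"yaw": 0.0},
    {"jaw": 1.0,"offset": [1.6,0,-1.1],"yaw": 0.0},
    {"jaw": 1.0,"offset": [1.6,0,-1.1],"yaw": 0.0},
    {"jaw": 1.0,"offset": [0,0,0],"yaw": 0.0},
  ],
)

```text
time: 5.95
tool_pos: [0.5903, 0.2483, 0.1737]
ee_rot: [-3.128, 0.188, 0.013]
wrist_force: [-4.2, 13.1, -2.3]
opening: 0.0136
gripper_force: 87.8
```

Run:
```python
from h import *
im=viewer.grab_frame("wrist");s=monitor.get_state();print(s['tool_pos'],s['opening'],s['wrist_force'],s['torque'])
print([x for x in red(im) if x[1]>100])
cv2.imwrite("pics/w4b.png",cv2.resize(im[60:316,160:448,::-1],(800,600),interpolation=cv2.INTER_CUBIC))
```

```text
[0.59025934 0.24830721 0.17371493] 0.013804006857933478 [-3.40783636 11.48954427 -2.21470786] [2.47666208 0.76612729 0.24617795]
[(array([264.2,  14.5]), 351), (array([384. , 250.2]), 1122), (array([507. , 246.8]), 307), (array([254.7, 328.8]), 1411)]
```

View pics/w4b.png

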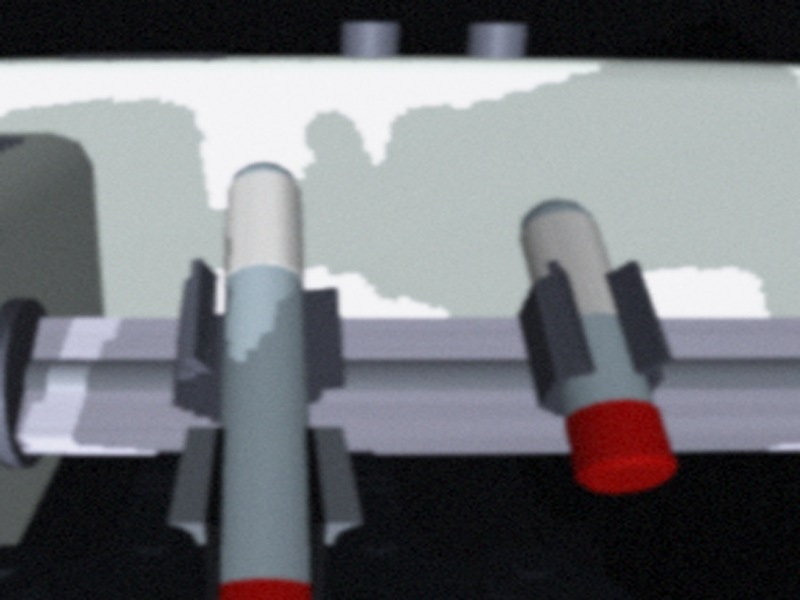

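The tube has moved sideways but is only just starting outward, and the pull is about 4 N, so the hook may not be quite clear. Push further sideways before pulling more.

Emit:
step_arm(
  motion=[
    {"jaw": 1.0,"offset": [-1.5,1.5,1],"yaw": 0.0},
    {"jaw": 1.0,"offset": [-1,1.5,0.5],"yaw": 0.0},
    {"jaw": 1.0,"offset": [0,1,0],"yaw": 0.0},
    {"jaw": 1.0,"offset": [0,0,0],"yaw": 0.0},
  ],
)

```text
time: 6.4
tool_pos: [0.5886, 0.2467, 0.173]
ee_rot: [-3.124, 0.187, 0.006]
wrist_force: [-0.1, 19.6, -2.9]
opening: 0.0136
gripper_force: 87.9
```

Emit:
step_arm(
  motion=[
    {"jaw": 1.0,"offset": [1.6,0,-1.1],"yaw": 0.0},
    {"jaw": 1.0,"offset": [1.6,0,-1.1],"yaw": 0.0},
    {"jaw": 1.0,"offset": [1.6,0,-1.1],"yaw": 0.0},
    {"jaw": 1.0,"offset": [0,0,0],"yaw": 0.0},
  ],
)

```text
time: 6.8
tool_pos: [0.5901, 0.2471, 0.174]
ee_rot: [-3.123, 0.186, 0.02]
wrist_force: [-5.7, 22.5, -5.4]
opening: 0.0135
gripper_force: 87.9
```

Run:
```python
from h import *
im=viewer.grab_frame("wrist");s=monitor.get_state();print(s['tool_pos'],s['ee_rot'],s['wrist_force'],s['torque'])
print([x for x in red(im) if x[1]>100])
c=viewer.get_calibration("wrist")
print(plane(c,min((x[0] for x in red(im)),key=lambda q:np.hypot(*(q-[380,250]))),.184))
cv2.imwrite("pics/w5b.png",cv2.resize(im[60:316,160:448,::-1],(800,600),interpolation=cv2.INTER_CUBIC))
```

```text
[0.59013932 0.24713863 0.17405651] [-3.12356241  0.18595538  0.01980291] [-5.97194307 23.10371739 -6.65812203] [4.20785372 1.24228941 0.32785196]
[(array([263.8,  13.4]), 352), (array([381.7, 250.4]), 1123), (array([506.3, 247.9]), 367), (array([254.8, 328.8]), 1415)]
[0.59346065 0.18844051 0.184     ]
```

Sideways force rose to 23 N: by geometry the jaw hits its 1.1 rad stop at about 10 mm, so I've pushed slightly too far and friction is holding the tube. Ease back to about 9 mm and pull out.

Emit:
step_arm(
  motion=[
    {"jaw": 1.0,"offset": [0,-2,0],"yaw": 0.0},
    {"jaw": 1.0,"offset": [0,-2,0],"yaw": 0.0},
    {"jaw": 1.0,"offset": [0,-1,0],"yaw": 0.0},
    {"jaw": 1.0,"offset": [0,0,0],"yaw": 0.0},
  ],
)

```text
time: 7.25
tool_pos: [0.5921, 0.2489, 0.175]
ee_rot: [-3.129, 0.188, 0.015]
wrist_force: [-4.0, 11.5, -3.2]
opening: 0.014
gripper_force: 88.4
```

Emit:
step_arm(
  motion=[
    {"jaw": 1.0,"offset": [1.6,0,-1.1],"yaw": 0.0},
    {"jaw": 1.0,"offset": [1.6,0,-1.1],"yaw": 0.0},
    {"jaw": 1.0,"offset": [0,0,0],"yaw": 0.0},
  ],
)

```text
time: 7.55
tool_pos: [0.5992, 0.2447, 0.1797]
ee_rot: [-3.135, 0.191, 0.001]
wrist_force: [1.6, 2.4, 0.0]
opening: 0.0136
gripper_force: 88.7
```

Run:
```python
from h import *
im=viewer.grab_frame("wrist");s=monitor.get_state();print(s['tool_pos'],s['ee_rot'],s['wrist_force'],s['torque'])
print([x for x in red(im) if x[1]>100])
c=viewer.get_calibration("wrist")
print(plane(c,min((x[0] for x in red(im)),key=lambda q:np.hypot(*(q-[380,250]))),.184))
cv2.imwrite("pics/w6b.png",cv2.resize(im[60:316,160:448,::-1],(800,600),interpolation=cv2.INTER_CUBIC))
```

```text
[0.59946296 0.24428672 0.17989792] [-3.13533942e+00  1.91433856e-01 -2.44162090e-04] [1.85033993 2.02075609 1.01242801] [ 0.24957069 -0.34407839  0.06803474]
[(array([259.7,  29. ]), 326), (array([496.6, 256.8]), 866), (array([372.1, 259.9]), 995), (array([254.6, 328.9]), 1401)]
[0.59371365 0.1879671  0.184     ]
```

View pics/w6b.png

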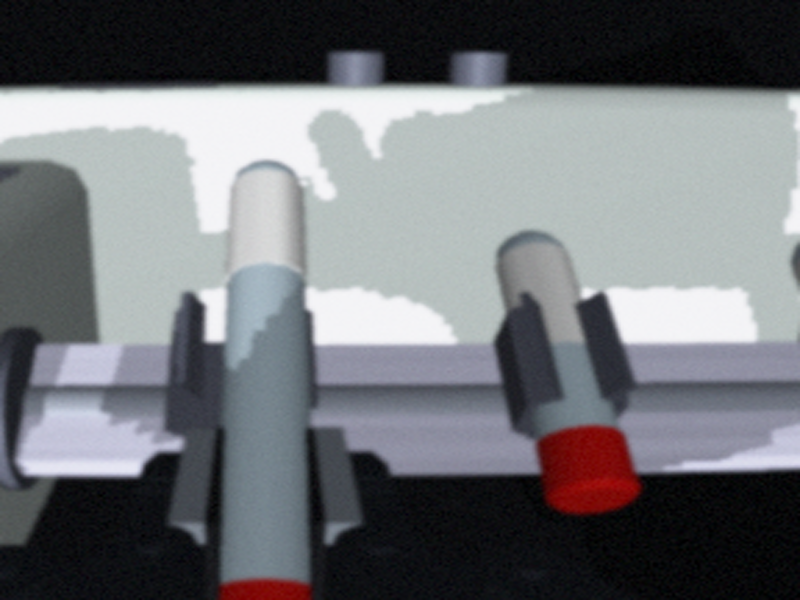

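It rolled over: force is down to 2 N, the tube is riding on top of the swung jaw, and the mid tube (rotor) hasn't moved. Continue out along the mouth, then up.

Emit:
step_arm(
  motion=[
    {"jaw": 1.0,"offset": [4,0,-2.8],"yaw": 0.0},
    {"jaw": 1.0,"offset": [6,0,-4.2],"yaw": 0.0},
    {"jaw": 1.0,"offset": [8,0,-5.6],"yaw": 0.0},
    {"jaw": 1.0,"offset": [10,0,-7],"yaw": 0.0},
    {"jaw": 1.0,"offset": [12,0,-9],"yaw": 0.0},
    {"jaw": 1.0,"offset": [12,0,-14],"yaw": 0.0},
    {"jaw": 1.0,"offset": [5,0,-35],"yaw": 0.0},
    {"jaw": 1.0,"offset": [0,0,-40],"yaw": 0.0},
    {"jaw": 1.0,"offset": [0,0,-30],"yaw": 0.0},
    {"jaw": 1.0,"offset": [0,0,0],"yaw": 0.0},
  ],
)

```text
time: 8.6
tool_pos: [0.6585, 0.2368, 0.3349]
ee_rot: [-3.134, 0.193, -0.017]
wrist_force: [0.1, 0.2, 0.7]
opening: 0.0136
gripper_force: 88.7
```

Run:
```python
from h import *
I={n:viewer.grab_frame(n) for n in("scene","side","wrist")}
s=monitor.get_state();print(s['time'],s['tool_pos'],s['ee_rot'],s['wrist_force'],s['opening'])
C={n:viewer.get_calibration(n) for n in I}
for n in I: print(n,[x for x in red(I[n]) if x[1]<3000][:40])
cv2.imwrite("pics/w7.png",I["wrist"][:,:,::-1])
A=cv2.resize(I["side"][160:340,150:390,::-1],(800,600),interpolation=cv2.INTER_CUBIC);cv2.imwrite("pics/s7.png",A)
```

```text
8.75 [0.65591164 0.2366106  0.32658878] [ 3.13502922e+00 -1.92426556e-01 -2.77503348e-03] [ 0.65520463  0.3155119  -0.69912914] 0.013610751401551891
scene [(array([359.7, 152.2]), 22), (array([339.4, 165.3]), 29), (array([316.3, 168.4]), 31), (array([223.3, 215. ]), 28), (array([478.5, 222. ]), 300), (array([203.3, 224.9]), 7), (array([360.2, 231.9]), 24), (array([333. , 265.2]), 35), (array([312.6, 272.1]), 34), (array([302.3, 275.8]), 33), (array([338.3, 275.2]), 21), (array([291.7, 279.3]), 35), (array([328.1, 278.7]), 21), (array([354.1, 281.1]), 29), (array([307.3, 286.1]), 25), (array([296.6, 289.9]), 27), (array([322.9, 292.5]), 24), (array([312.4, 296.6]), 21)]
side [(array([144.8, 197.4]), 18), (array([269.6, 196.6]), 18), (array([154.1, 198.2]), 26), (array([141.8, 204.8]), 18), (array([160.3, 206.2]), 24), (array([148. , 213.2]), 21), (array([144.8, 221.1]), 19), (array([154.4, 221.9]), 18), (array([191.6, 226. ]), 57), (array([132.4, 228.2]), 22), (array([237.4, 233.8]), 30), (array([228.4, 256.3]), 34), (array([181.9, 293. ]), 33), (array([ 76.2, 354.9]), 578), (array([284. , 369.9]), 47)]
wrist [(array([4.3, 7.3]), 166), (array([257.3,  92.3]), 130), (array([508.9, 188.6]), 55), (array([313.6, 234.3]), 279), (array([382.1, 233.4]), 279), (array([189. , 294.3]), 85), (array([254.6, 328.7]), 1400)]
```

View pics/s7.png

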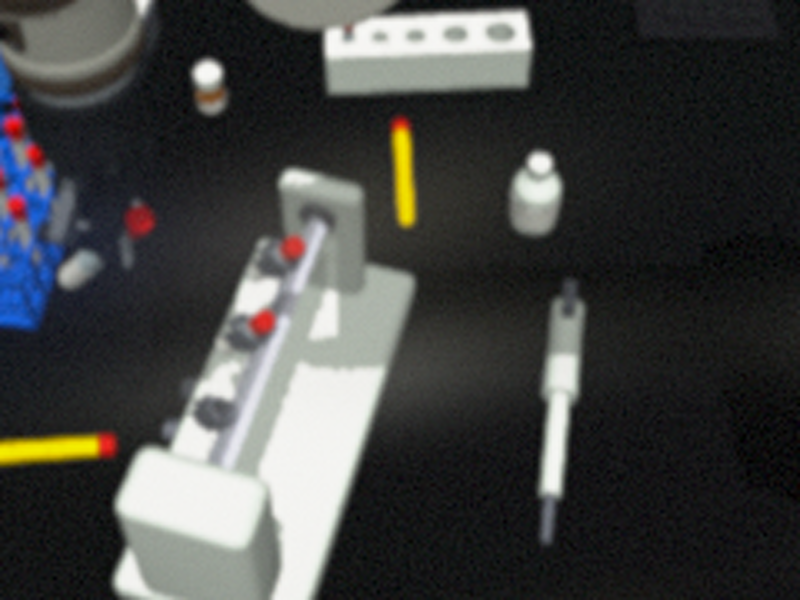

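Tube is cleanly out (cap at (140,220), foot at (80,270)), the clip is empty and the short tubes' caps are at the same pixels as before. Off to the rack, stopping short to look at the hole.

Emit:
step_arm(
  motion=[
    {"jaw": 1.0,"offset": [-9,40,0],"yaw": 0.0},
    {"jaw": 1.0,"offset": [-9,44,0],"yaw": 0.0},
    {"jaw": 1.0,"offset": [-9,44,0],"yaw": 0.0},
    {"jaw": 1.0,"offset": [-9,44,0],"yaw": 0.0},
    {"jaw": 1.0,"offset": [-9,44,0],"yaw": 0.0},
    {"jaw": 1.0,"offset": [-9,44,0],"yaw": 0.0},
    {"jaw": 1.0,"offset": [-9,44,0],"yaw": 0.0},
    {"jaw": 1.0,"offset": [-9,44,0],"yaw": 0.0},
    {"jaw": 1.0,"offset": [-9,44,0],"yaw": 0.0},
    {"jaw": 1.0,"offset": [-9,44,10],"yaw": 0.0},
  ],
)

```text
time: 9.75
tool_pos: [0.5124, -0.1864, 0.3169]
ee_rot: [-3.135, 0.192, 0.001]
wrist_force: [0.7, 0.2, -1.4]
opening: 0.0137
gripper_force: 88.7
```

Emit:
step_arm(
  motion=[
    {"jaw": 1.0,"offset": [-9,44,20],"yaw": 0.0},
    {"jaw": 1.0,"offset": [0,0,30],"yaw": 0.0},
    {"jaw": 1.0,"offset": [0,0,20],"yaw": 0.0},
    {"jaw": 1.0,"offset": [0,0,0],"yaw": 0.0},
    {"jaw": 1.0,"offset": [0,0,0],"yaw": 0.0},
  ],
)

```text
time: 10.25
tool_pos: [0.4987, -0.2269, 0.2467]
ee_rot: [-3.134, 0.192, 0.004]
wrist_force: [-0.6, -0.2, 0.8]
opening: 0.0138
gripper_force: 88.8
```

Run:
```python
from h import *
im=viewer.grab_frame("wrist");c=viewer.get_calibration("wrist");s=monitor.get_state();np.savez("w8.npz",im=im,T=s['tool_pos'],r=s['ee_rot'],**c)
Rt=cv2.Rodrigues(s['ee_rot'])[0];T=s['tool_pos'];print(s['time'],T,s['ee_rot'])
f=lambda v:(T+Rt@(np.array(v)/1e3))
a=np.radians(35);t=np.array([np.sin(a),0,np.cos(a)])
print("foot,sphere,cap64", proj(c,[f(np.array([0,0,-19])+L*t) for L in(95,87,-24)]).round(1))
y=np.array([-.9741,-.2192]);h1=np.array([.5731,-.2381])
print("hole1..4 pred",proj(c,[np.r_[h1+y*d,.055] for d in(0,.036,.077,.123)]).round(1))
print([x for x in red(im) if x[1]>40])
cv2.imwrite("pics/w8b.png",cv2.resize(im[:,:,::-1],(800,600),interpolation=cv2.INTER_CUBIC))
```

```text
10.3 [ 0.49938394 -0.22720204  0.24807682] [ 3.13572615e+00 -1.91282189e-01 -1.51344236e-05]
foot,sphere,cap64 [[256.8 131.2]
 [256.9 140.5]
 [257.6 336.4]]
hole1..4 pred [[258.1  91.5]
 [269.8 125.7]
 [282.3 162.4]
 [295.2 200.7]]
[(array([244.9,  56.5]), 149), (array([191.2, 128.7]), 187), (array([254.9, 328.8]), 1425)]
```

View pics/w8b.png

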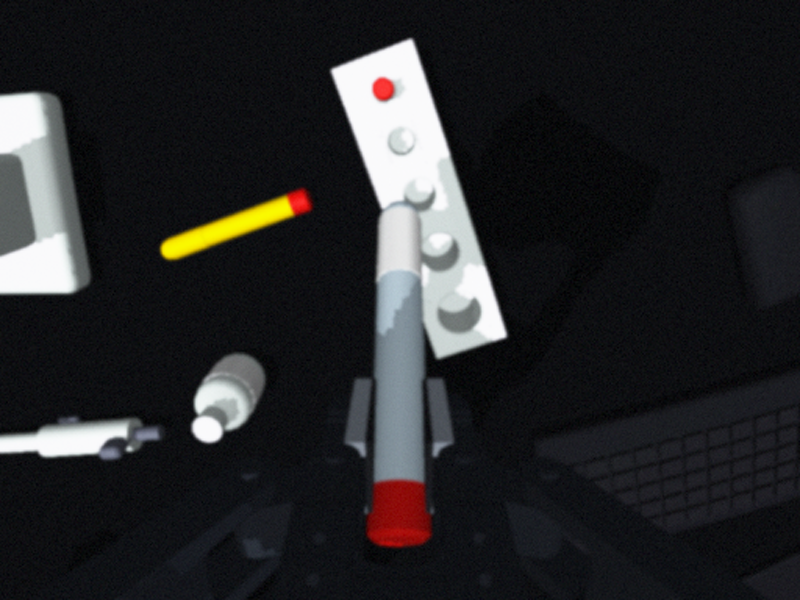

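Hole1 is at (401,140)/1.5625 = (256.3,89.5), 2 px from the prediction. The tube foot is at (256,130), where the 35° lean and 95 mm grip-to-foot distance predict it. So the shift needed is about +26.5 mm x, +0.5 mm y, and 135 mm down to entry.

Emit:
step_arm(
  motion=[
    {"jaw": 1.0,"offset": [13,0.5,20],"yaw": 0.0},
    {"jaw": 1.0,"offset": [13.5,0,35],"yaw": 0.0},
    {"jaw": 1.0,"offset": [0,0,35],"yaw": 0.0},
    {"jaw": 1.0,"offset": [0,0,20],"yaw": 0.0},
    {"jaw": 1.0,"offset": [0,0,10],"yaw": 0.0},
    {"jaw": 1.0,"offset": [0,0,0],"yaw": 0.0},
    {"jaw": 1.0,"offset": [0,0,0],"yaw": 0.0},
  ],
)

```text
time: 11.0
tool_pos: [0.5266, -0.2317, 0.1296]
ee_rot: [3.134, -0.191, 0.004]
wrist_force: [0.3, 0.5, 0.3]
opening: 0.0137
gripper_force: 88.7
```

Run:
```python
from h import *
im=viewer.grab_frame("wrist");s=monitor.get_state()
Rt=cv2.Rodrigues(s['ee_rot'])[0];T=s['tool_pos'];print(s['time'],T,s['wrist_force'])
z=np.load("w8.npz");c0={k:z[k] for k in("K","distortion","R","t")}
H=plane(c0,(256.4,89.4),.055);print("hole1",H,"in tool mm",(Rt.T@(H-T)*1e3).round(1))
cv2.imwrite("pics/w9b.png",cv2.resize(im[60:260,150:360,::-1],(630,600),interpolation=cv2.INTER_CUBIC))
```

```text
11.05 [ 0.52672458 -0.23185311  0.12992868] [-0.5038444   0.03948617 -0.10226351]
hole1 [ 0.57534928 -0.23669131  0.055     ] in tool mm [48.6 -1.3 75.1]
```

View pics/w9b.png

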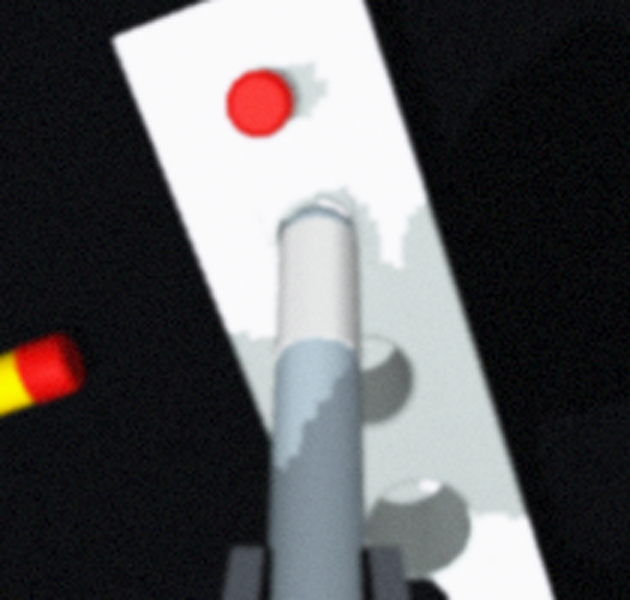

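(I've now viewed my limit of pictures; from here on I use numbers only.) The hole's rim crescent shows at (325,200) just beyond the foot at (315,210), so it's aligned. Lower into the mouth.

Emit:
step_arm(
  motion=[
    {"jaw": 1.0,"offset": [-1,0,10],"yaw": 0.0},
    {"jaw": 1.0,"offset": [0,0,6],"yaw": 0.0},
    {"jaw": 1.0,"offset": [0,0,2],"yaw": 0.0},
    {"jaw": 1.0,"offset": [0,0,2],"yaw": 0.0},
    {"jaw": 1.0,"offset": [0,0,0],"yaw": 0.0},
  ],
  grip_force=50,
)

```text
time: 11.55
tool_pos: [0.5253, -0.2312, 0.1089]
ee_rot: [3.135, -0.192, 0.003]
wrist_force: [0.1, 1.1, 4.4]
opening: 0.0139
gripper_force: 89.6
```

```bash
python3 -c "
from h import *
s=monitor.get_state();print(s['tool_pos'],s['wrist_force'],s['torque'])"
```

```text
[ 0.52528454 -0.23123797  0.10893362] [0.09319198 1.13664385 4.39578159] [ 0.24377608 -0.13766234  0.1115997 ]
```

Contact at the height predicted (4 N up, no real side force). Loosen to the minimum grip, then swing the tube upright about its foot.

Emit:
step_arm(
  motion=[
    {"jaw": 0.9,"offset": [0,0,0],"yaw": 0.0},
    {"jaw": 0.9,"offset": [0,0,0],"yaw": 0.0},
  ],
  grip_force=20,
)

```text
time: 11.75
tool_pos: [0.5253, -0.2312, 0.109]
ee_rot: [3.135, -0.191, 0.003]
wrist_force: [-0.6, 0.5, 4.5]
opening: 0.0137
gripper_force: 89.5
```

Emit:
step_arm(
  motion=[
    {"jaw": 0.82,"offset": [0,0,0],"yaw": 0.0},
    {"jaw": 0.82,"offset": [0,0,0],"yaw": 0.0},
  ],
  grip_force=20,
)

```text
time: 11.95
tool_pos: [0.5248, -0.2313, 0.1086]
ee_rot: [3.135, -0.192, 0.001]
wrist_force: [-0.7, 0.2, 5.9]
opening: 0.0154
gripper_force: 20.1
```

Emit:
step_arm(
  motion=[
    {"jaw": 0.85,"offset": [6.4,0,-3.6],"yaw": 0.0},
    {"jaw": 0.85,"offset": [6.7,0,-3.3],"yaw": 0.0},
    {"jaw": 0.85,"offset": [7.0,0,-2.8],"yaw": 0.0},
    {"jaw": 0.85,"offset": [0,0,0],"yaw": 0.0},
    {"jaw": 0.85,"offset": [0,0,0],"yaw": 0.0},
  ],
)

```text
time: 12.45
tool_pos: [0.5451, -0.2335, 0.1174]
ee_rot: [3.135, -0.191, 0.002]
wrist_force: [-0.8, -0.5, 2.2]
opening: 0.0154
gripper_force: 19.7
```

```bash
cat > tilt.py <<'E'
from h import *
# tilt of held tube from cap in wrist picture: compare with predicted cap pixel per lean angle; also foot via scene/side cap triangulation
I={n:viewer.grab_frame(n) for n in("wrist","side","scene")};s=monitor.get_state();c=viewer.get_calibration("wrist")
Rt=cv2.Rodrigues(s['ee_rot'])[0];T=s['tool_pos'];print(s['time'],T,s['wrist_force'].round(1),s['gripper_force'])
print([x for x in red(I["wrist"]) if x[1]>150])
for a in range(-5,40,5):
    r=np.radians(a);X=T+Rt@(np.array([0,0,-.019])-.024*np.array([np.sin(r),0,np.cos(r)]));print(a,proj(c,X)[0].round(1),end=" ")
X=T+Rt@np.array([0,0,-.043])
for n in("scene","side"):
    q=viewer.get_calibration(n);p=proj(q,X)[0];print(n,p.round(1),[x for x in red(I[n]) if np.hypot(*(x[0]-p))<25])
E
python3 tilt.py
```

```text
12.6 [ 0.54482274 -0.23348452  0.11739947] [ 0.1 -0.7  0.1] 19.60184656083584
[(array([236.4, 128.9]), 428), (array([164.2, 207.9]), 386), (array([254.9, 330.1]), 1667)]
-5 [257.9 312.1] 0 [257.9 316.7] 5 [257.9 320.9] 10 [257.8 324.7] 15 [257.8 328. ] 20 [257.8 330.8] 25 [257.7 333.2] 30 [257.7 335. ] 35 [257.7 336.4] scene [195.2 192.3] [(array([194.7, 190. ]), 24)]
side [271.8 149.6] [(array([276.7, 151.6]), 23), (array([253.8, 164.5]), 13)]
```

```bash
cat > cap.py <<'E'
from h import *
import sys
def cap(near):
    C=[viewer.get_calibration(n) for n in("scene","side")];s=monitor.get_state()
    Rt=cv2.Rodrigues(s['ee_rot'])[0];T=s['tool_pos'];G=T+Rt@np.array([0,0,-.019]);P=[]
    X=T+Rt@np.array([-.005,0,-.045]) if near is None else near
    for n,c in zip(("scene","side"),C):
        p=proj(c,X)[0];P.append(min((x for x in red(viewer.grab_frame(n)) if x[1]<300),key=lambda x:np.hypot(*(x[0]-p))))
    Y=tri(C,[x[0] for x in P]);v=(Rt.T@(Y-G))*1e3
    print(s['time'],T.round(4),s['wrist_force'].round(1),"cap",Y.round(4),P,"rel tool",v.round(1),"lean",np.degrees(np.arctan2(-v[0],-v[2])).round(1),np.degrees(np.arctan2(v[1],-v[2])).round(1))
if __name__=="__main__": cap(None)
E
python3 cap.py
```

```text
12.6 [ 0.5448 -0.2335  0.1174] [ 0.1 -0.7  0.1] cap [ 0.5294 -0.233   0.1534] [(array([194.7, 190. ]), 24), (array([276.7, 151.6]), 23)] rel tool [-15.3   1.4 -17. ] lean 41.9 4.8
```

Run:
```python
from h import *
im=viewer.grab_frame("wrist");s=monitor.get_state();c=viewer.get_calibration("wrist");z=np.load("w8.npz")
for i in(z["im"],im):
    m=((i[:,:,0]>90)&(i[:,:,0]>2*i[:,:,1].astype(int))).astype(np.uint8);n,l,st,ce=cv2.connectedComponentsWithStats(m);k=min(range(1,n),key=lambda k:np.hypot(*(ce[k]-[255,329])));print("capbox",st[k])
    p=i[:,252:259].astype(int).mean(1);print([tuple(int(v) for v in p[r]) for r in range(100,320,5)])
Rt=cv2.Rodrigues(s['ee_rot'])[0];T=s['tool_pos']
for a in(0,10,15,20,25,30,35):
    r=np.radians(a);t=np.array([np.sin(r),0,np.cos(r)]);print(a,[proj(c,T+Rt@(np.array([0,0,-.019])+L*t))[0][1].round(1) for L in(95,87,60,50,40)])
```

```text
capbox [ 235  307   40   43 1428]
[(241, 242, 244), (250, 250, 251), (250, 250, 251), (250, 250, 251), (248, 248, 249), (240, 242, 243), (153, 168, 178), (228, 228, 228), (228, 228, 228), (228, 228, 229), (228, 229, 229), (228, 229, 229), (228, 228, 228), (228, 229, 229), (228, 229, 229), (180, 198, 209), (180, 198, 209), (178, 198, 209), (175, 194, 205), (165, 182, 193), (136, 151, 161), (133, 147, 158), (131, 145, 156), (130, 145, 154), (131, 147, 156), (132, 145, 155), (131, 146, 155), (131, 146, 155), (132, 146, 156), (131, 147, 156), (131, 147, 155), (131, 146, 156), (132, 146, 155), (131, 145, 155), (131, 146, 155), (130, 146, 155), (131, 145, 155), (131, 145, 155), (131, 145, 156), (130, 145, 154), (130, 145, 155), (130, 134, 143), (143, 12, 7), (144, 12, 9)]
capbox [ 235  306   41   48 1663]
[(253, 253, 253), (253, 253, 253), (251, 251, 252), (236, 239, 240), (223, 230, 229), (234, 237, 238), (252, 252, 252), (253, 253, 253), (253, 253, 253), (253, 253, 253), (253, 253, 253), (250, 251, 251), (207, 209, 210), (210, 211, 211), (210, 210, 211), (210, 211, 211), (210, 211, 212),
[... 445 characters left out ...]
, 9, 8)]
0 [np.float64(82.2), np.float64(82.3), np.float64(82.4), np.float64(82.5), np.float64(82.7)]
10 [np.float64(18.1), np.float64(18.1), np.float64(18.3), np.float64(18.5), np.float64(18.7)]
15 [np.float64(-16.7), np.float64(-16.7), np.float64(-16.5), np.float64(-16.3), np.float64(-16.1)]
20 [np.float64(-53.8), np.float64(-53.8), np.float64(-53.5), np.float64(-53.3), np.float64(-53.0)]
25 [np.float64(-93.2), np.float64(-93.1), np.float64(-92.8), np.float64(-92.6), np.float64(-92.3)]
30 [np.float64(-134.3), np.float64(-134.2), np.float64(-133.9), np.float64(-133.7), np.float64(-133.3)]
35 [np.float64(-174.8), np.float64(-174.8), np.float64(-174.5), np.float64(-174.3), np.float64(-173.9)]
```

Run:
```python
from h import *
s=monitor.get_state();c=viewer.get_calibration("wrist")
Rt=cv2.Rodrigues(s['ee_rot'])[0];T=s['tool_pos']
for a in(0,5,10,15,20,25,30,35):
    r=np.radians(a);t=np.array([np.sin(r),0,np.cos(r)]);print(a,[proj(c,T+Rt@(np.array([0,0,-.019])+L/1e3*t))[0][1].round(1) for L in(95,87,70,60)])
```

```text
0 [np.float64(203.9), np.float64(208.0), np.float64(217.7), np.float64(224.2)]
5 [np.float64(193.2), np.float64(197.9), np.float64(209.1), np.float64(216.5)]
10 [np.float64(182.6), np.float64(188.0), np.float64(200.7), np.float64(209.1)]
15 [np.float64(172.0), np.float64(178.1), np.float64(192.4), np.float64(201.8)]
20 [np.float64(161.7), np.float64(168.5), np.float64(184.4), np.float64(194.8)]
25 [np.float64(151.4), np.float64(159.0), np.float64(176.6), np.float64(188.0)]
30 [np.float64(141.2), np.float64(149.6), np.float64(169.0), np.float64(181.5)]
35 [np.float64(131.3), np.float64(140.5), np.float64(161.7), np.float64(175.4)]
```

The foot edge in the wrist view went from row 130 to 157, so the lean is now about 21°: the tube is pivoting as planned. Continue upright.

Emit:
step_arm(
  motion=[
    {"jaw": 0.85,"offset": [7.3,0,-1.5],"yaw": 0.0},
    {"jaw": 0.85,"offset": [7.4,0,-1.0],"yaw": 0.0},
    {"jaw": 0.85,"offset": [7.5,0,-0.5],"yaw": 0.0},
    {"jaw": 0.85,"offset": [6,0,0.5],"yaw": 0.0},
    {"jaw": 0.85,"offset": [0,0,0],"yaw": 0.0},
    {"jaw": 0.85,"offset": [0,0,0],"yaw": 0.0},
  ],
)

```text
time: 13.35
tool_pos: [0.5728, -0.2367, 0.1196]
ee_rot: [-3.136, 0.192, -0.001]
wrist_force: [0.4, -0.6, -0.0]
opening: 0.0154
gripper_force: 19.5
```

```bash
cat > lean.py <<'E'
from h import *
i=viewer.grab_frame("wrist");s=monitor.get_state();c=viewer.get_calibration("wrist");Rt=cv2.Rodrigues(s['ee_rot'])[0];T=s['tool_pos']
print(s['time'],T.round(4),s['wrist_force'].round(1),s['opening'],s['gripper_force'])
m=((i[:,:,0]>90)&(i[:,:,0]>2*i[:,:,1].astype(int))).astype(np.uint8);n,l,st,ce=cv2.connectedComponentsWithStats(m);k=min(range(1,n),key=lambda k:np.hypot(*(ce[k]-[255,329])));print("capbox",st[k])
print([(r,int(i[r,252:259].mean())) for r in range(130,306,4)])
for a in(-5,0,5,10,15):
    r=np.radians(a);t=np.array([np.sin(r),0,np.cos(r)]);print(a,[proj(c,T+Rt@(np.array([0,0,-.019])+L/1e3*t))[0][1].round(1) for L in(95,60,30)])
z=np.load("w8.npz");H=np.array([.5753,-.2367,.055]);print("hole in tool",(Rt.T@(H-T)*1e3).round(1))
E
python3 lean.py
```

```text
13.4 [ 0.5727 -0.2366  0.1197] [-1.1  0.4 -0.8] 0.015284880215060387 19.491284117102623
capbox [ 234  306   42   53 1824]
[(130, 255), (134, 255), (138, 255), (142, 255), (146, 255), (150, 255), (154, 254), (158, 249), (162, 244), (166, 246), (170, 250), (174, 255), (178, 252), (182, 244), (186, 243), (190, 243), (194, 242), (198, 173), (202, 168), (206, 168), (210, 169), (214, 169), (218, 162), (222, 138), (226, 138), (230, 138), (234, 138), (238, 138), (242, 138), (246, 138), (250, 138), (254, 139), (258, 139), (262, 138), (266, 138), (270, 139), (274, 139), (278, 139), (282, 138), (286, 138), (290, 138), (294, 140), (298, 139), (302, 138)]
-5 [np.float64(214.7), np.float64(232.0), np.float64(252.1)]
0 [np.float64(203.8), np.float64(224.1), np.float64(247.7)]
5 [np.float64(193.1), np.float64(216.5), np.float64(243.4)]
10 [np.float64(182.5), np.float64(209.0), np.float64(239.3)]
15 [np.float64(172.0), np.float64(201.8), np.float64(235.4)]
hole in tool [ 2.5 -0.2 64.7]
```

Lean is now about 4° and the foot is 11 mm down the hole. Centre it and push down.

Emit:
step_arm(
  motion=[
    {"jaw": 0.85,"offset": [2.5,0,1],"yaw": 0.0},
    {"jaw": 0.85,"offset": [0,0,2],"yaw": 0.0},
    {"jaw": 0.85,"offset": [0,0,3],"yaw": 0.0},
    {"jaw": 0.85,"offset": [0,0,3],"yaw": 0.0},
    {"jaw": 0.85,"offset": [0,0,3],"yaw": 0.0},
    {"jaw": 0.85,"offset": [0,0,0],"yaw": 0.0},
  ],
)

```text
time: 14.0
tool_pos: [0.5752, -0.2373, 0.1079]
ee_rot: [3.135, -0.192, 0.001]
wrist_force: [-1.3, -1.0, 2.0]
opening: 0.0151
gripper_force: 19.6
```

```bash
python3 lean.py
```

```text
14.05 [ 0.5752 -0.2373  0.1079] [-1.2 -0.3  1. ] 0.015510268181560666 19.636374413967133
capbox [ 234  306   42   53 1824]
[(130, 247), (134, 255), (138, 255), (142, 255), (146, 255), (150, 255), (154, 255), (158, 255), (162, 254), (166, 249), (170, 245), (174, 245), (178, 251), (182, 255), (186, 243), (190, 243), (194, 243), (198, 243), (202, 243), (206, 212), (210, 164), (214, 164), (218, 179), (222, 137), (226, 135), (230, 135), (234, 135), (238, 135), (242, 136), (246, 137), (250, 137), (254, 136), (258, 135), (262, 138), (266, 137), (270, 136), (274, 136), (278, 136), (282, 136), (286, 137), (290, 136), (294, 136), (298, 135), (302, 135)]
-5 [np.float64(214.7), np.float64(232.0), np.float64(252.1)]
0 [np.float64(203.8), np.float64(224.2), np.float64(247.7)]
5 [np.float64(193.1), np.float64(216.5), np.float64(243.4)]
10 [np.float64(182.5), np.float64(209.0), np.float64(239.3)]
15 [np.float64(172.0), np.float64(201.8), np.float64(235.4)]
hole in tool [-0.  -0.6 52.9]
```

Sinking freely (label edge fixed relative to the gripper, low force). Another 20 mm down gets close to the bottom (TCP target about 0.086).

Emit:
step_arm(
  motion=[
    {"jaw": 0.85,"offset": [0,0,4],"yaw": 0.0},
    {"jaw": 0.85,"offset": [0,0,4],"yaw": 0.0},
    {"jaw": 0.85,"offset": [0,0,4],"yaw": 0.0},
    {"jaw": 0.85,"offset": [0,0,4],"yaw": 0.0},
    {"jaw": 0.85,"offset": [0,0,3],"yaw": 0.0},
    {"jaw": 0.85,"offset": [0,0,2],"yaw": 0.0},
    {"jaw": 0.85,"offset": [0,0,0],"yaw": 0.0},
  ],
)

```text
time: 14.75
tool_pos: [0.5802, -0.2387, 0.0921]
ee_rot: [3.132, -0.192, 0.02]
wrist_force: [6.1, 1.2, 14.5]
opening: 0.0153
gripper_force: 19.6
```

```bash
python3 lean.py
```

```text
14.8 [ 0.5802 -0.2387  0.0921] [ 6.3  1.  14.4] 0.015036696751097544 19.631942734122276
capbox [ 234  307   43   54 1854]
[(130, 98), (134, 152), (138, 152), (142, 215), (146, 255), (150, 255), (154, 255), (158, 255), (162, 255), (166, 255), (170, 255), (174, 255), (178, 254), (182, 252), (186, 247), (190, 248), (194, 246), (198, 243), (202, 243), (206, 243), (210, 243), (214, 243), (218, 243), (222, 241), (226, 177), (230, 131), (234, 132), (238, 131), (242, 131), (246, 131), (250, 130), (254, 131), (258, 131), (262, 132), (266, 130), (270, 131), (274, 130), (278, 131), (282, 131), (286, 131), (290, 131), (294, 132), (298, 130), (302, 132)]
-5 [np.float64(214.6), np.float64(231.9), np.float64(252.1)]
0 [np.float64(203.8), np.float64(224.1), np.float64(247.7)]
5 [np.float64(193.1), np.float64(216.5), np.float64(243.4)]
10 [np.float64(182.5), np.float64(209.0), np.float64(239.3)]
15 [np.float64(172.0), np.float64(201.8), np.float64(235.4)]
hole in tool [-5.6 -1.5 37. ]
```

The tool is 5 mm off in x with 14 N up: the tube is being steered by the hole while the pads hold it slightly off. Let go a little so it can settle by itself, then check the cap height.

Emit:
step_arm(
  motion=[
    {"jaw": 0.8,"offset": [0,0,-1],"yaw": 0.0},
    {"jaw": 0.75,"offset": [0,0,-1],"yaw": 0.0},
    {"jaw": 0.7,"offset": [0,0,0],"yaw": 0.0},
    {"jaw": 0.7,"offset": [0,0,0],"yaw": 0.0},
  ],
)

```text
time: 15.2
tool_pos: [0.5742, -0.2367, 0.0879]
ee_rot: [-3.135, 0.192, 0.002]
wrist_force: [-0.6, -0.0, -0.5]
opening: 0.0257
gripper_force: 0.0
```

```bash
python3 lean.py
python3 - <<'E'
from h import *
from cap import cap
cap(np.array([.576,-.237,.128]))
E
```

```text
15.25 [ 0.5743 -0.2368  0.088 ] [ 0.6  0.3 -0.1] 0.025397955645249517 0.0
capbox [ 233  292   45   56 1991]
[(130, 155), (134, 252), (138, 255), (142, 255), (146, 255), (150, 255), (154, 255), (158, 255), (162, 255), (166, 255), (170, 252), (174, 248), (178, 243), (182, 245), (186, 250), (190, 247), (194, 243), (198, 243), (202, 243), (206, 243), (210, 242), (214, 241), (218, 144), (222, 128), (226, 128), (230, 128), (234, 130), (238, 129), (242, 128), (246, 130), (250, 130), (254, 129), (258, 129), (262, 129), (266, 127), (270, 129), (274, 130), (278, 129), (282, 128), (286, 128), (290, 125), (294, 50), (298, 51), (302, 50)]
-5 [np.float64(214.7), np.float64(232.0), np.float64(252.2)]
0 [np.float64(203.9), np.float64(224.2), np.float64(247.7)]
5 [np.float64(193.2), np.float64(216.5), np.float64(243.4)]
10 [np.float64(182.5), np.float64(209.1), np.float64(239.3)]
15 [np.float64(172.0), np.float64(201.8), np.float64(235.4)]
hole in tool [ 1.  -0.2 33. ]
15.25 [ 0.5743 -0.2368  0.088 ] [ 0.6  0.3 -0.1] cap [ 0.5841 -0.2219  0.12  ] [(array([197.3, 205.5]), 25), (array([253.9, 164.6]), 14)] rel tool [  7.8 -16.1 -13. ] lean -31.1 -51.0
```

Emit:
step_arm(
  motion=[
    {"jaw": 0.5,"offset": [0,0,0],"yaw": 0.0},
    {"jaw": 0.5,"offset": [0,0,0],"yaw": 0.0},
    {"jaw": 0.5,"offset": [0,0,-10],"yaw": 0.0},
    {"jaw": 0.5,"offset": [0,0,-30],"yaw": 0.0},
    {"jaw": 0.5,"offset": [0,0,-40],"yaw": 0.0},
    {"jaw": 0.5,"offset": [0,0,-40],"yaw": 0.0},
    {"jaw": 0.5,"offset": [0,0,-40],"yaw": 0.0},
    {"jaw": 0.5,"offset": [0,0,0],"yaw": 0.0},
    {"jaw": 0.5,"offset": [0,0,0],"yaw": 0.0},
  ],
)

```text
time: 16.25
tool_pos: [0.5756, -0.2375, 0.251]
ee_rot: [3.134, -0.192, 0.005]
wrist_force: [0.0, -0.2, -0.4]
opening: 0.0428
gripper_force: 0.0
```

```bash
cat > fin.py <<'E'
from h import *
N=("scene","side","wrist");I={n:viewer.grab_frame(n) for n in N};C={n:viewer.get_calibration(n) for n in N};s=monitor.get_state();Rt=cv2.Rodrigues(s['ee_rot'])[0];T=s['tool_pos']
print(s['time'],T.round(4),s['wrist_force'].round(1))
for nm,X in(("long",[.576,-.237,.13]),("thin",[.606,-.232,.083])):
    P=[]
    for n in N:
        p=proj(C[n],X)[0];x=sorted((x for x in red(I[n])),key=lambda x:np.hypot(*(x[0]-p)))[:2];print(nm,n,"exp",p.round(1),x);P.append(x[0][0])
    for k in((0,1,2),(0,2),(1,2)):
        Y=tri([C[N[j]] for j in k],[P[j] for j in k]);print(k,Y.round(4),(Rt.T@(Y-T)*1e3).round(1))
E
python3 fin.py
```

```text
16.4 [ 0.5741 -0.2366  0.2471] [ 0.2 -0.7 -0.6]
long scene exp [197.5 207.6] [(array([197.6, 205.4]), 27), (array([203.6, 225.3]), 7)]
long side exp [262.4 154.6] [(array([264.5, 154.5]), 32), (array([253.9, 164.7]), 14)]
long wrist exp [256.8 183.7] [(array([255.7, 189.8]), 326), (array([245. , 139.9]), 124)]
(0, 1, 2) [ 0.57   -0.2356  0.132 ] [ -3.8  -0.3 115.1]
(0, 2) [ 0.5725 -0.2355  0.1351] [ -1.4  -0.7 112. ]
(1, 2) [ 0.57   -0.236   0.1317] [ -3.8   0.2 115.4]
thin scene exp [203.2 225. ] [(array([203.6, 225.3]), 7), (array([197.6, 205.4]), 27)]
thin side exp [253.3 164.8] [(array([253.9, 164.7]), 14), (array([264.5, 154.5]), 32)]
thin wrist exp [247.6 139.2] [(array([245. , 139.9]), 124), (array([255.7, 189.8]), 326)]
(0, 1, 2) [ 0.6055 -0.2308  0.0831] [ 31.   -9.3 163.9]
(0, 2) [ 0.6051 -0.2301  0.08  ] [ 30.6  -9.9 167. ]
(1, 2) [ 0.6049 -0.23    0.0854] [ 30.3 -10.  161.6]
```

The cap's visible centroid is at about z 0.132, against 0.128–0.132 expected if seated. To be sure it's right down, press the cap lightly with shut fingertips; contact should come at TCP z ≈ 0.135.

Emit:
step_arm(
  motion=[
    {"jaw": 1.0,"offset": [-2.5,0,20],"yaw": 0.0},
    {"jaw": 1.0,"offset": [0,0,30],"yaw": 0.0},
    {"jaw": 1.0,"offset": [0,0,25],"yaw": 0.0},
    {"jaw": 1.0,"offset": [0,0,20],"yaw": 0.0},
    {"jaw": 1.0,"offset": [0,0,5],"yaw": 0.0},
    {"jaw": 1.0,"offset": [0,0,0],"yaw": 0.0},
    {"jaw": 1.0,"offset": [0,0,0],"yaw": 0.0},
  ],
)

```text
time: 17.1
tool_pos: [0.5728, -0.2371, 0.1497]
ee_rot: [3.135, -0.192, 0.002]
wrist_force: [0.8, 0.7, -0.3]
opening: 0.0001
gripper_force: 0.0
```

Emit:
step_arm(
  motion=[
    {"jaw": 1.0,"offset": [0,0,3],"yaw": 0.0},
    {"jaw": 1.0,"offset": [0,0,3],"yaw": 0.0},
    {"jaw": 1.0,"offset": [0,0,3],"yaw": 0.0},
    {"jaw": 1.0,"offset": [0,0,3],"yaw": 0.0},
    {"jaw": 1.0,"offset": [0,0,0],"yaw": 0.0},
  ],
)

```text
time: 17.6
tool_pos: [0.5721, -0.2366, 0.1362]
ee_rot: [-3.135, 0.192, 0.002]
wrist_force: [-0.5, -1.2, -0.6]
opening: 0.0001
gripper_force: 0.0
```

Emit:
step_arm(
  motion=[
    {"jaw": 1.0,"offset": [0,0,1],"yaw": 0.0},
    {"jaw": 1.0,"offset": [0,0,1],"yaw": 0.0},
    {"jaw": 1.0,"offset": [0,0,1],"yaw": 0.0},
    {"jaw": 1.0,"offset": [0,0,1],"yaw": 0.0},
    {"jaw": 1.0,"offset": [0,0,0],"yaw": 0.0},
  ],
)

```text
time: 18.1
tool_pos: [0.5733, -0.2374, 0.1343]
ee_rot: [3.134, -0.192, 0.004]
wrist_force: [0.4, 0.2, 4.4]
opening: 0.0001
gripper_force: 2.3
```

Contact at 0.1343–0.135 with 4 N: fully seated. Back away.

Emit:
step_arm(
  motion=[
    {"jaw": 1.0,"offset": [0,0,-5],"yaw": 0.0},
    {"jaw": 1.0,"offset": [0,0,-25],"yaw": 0.0},
    {"jaw": 1.0,"offset": [0,0,-40],"yaw": 0.0},
    {"jaw": 1.0,"offset": [0,0,-40],"yaw": 0.0},
    {"jaw": 0.5,"offset": [0,0,0],"yaw": 0.0},
    {"jaw": 0.5,"offset": [0,0,0],"yaw": 0.0},
    {"jaw": 0.5,"offset": [0,0,0],"yaw": 0.0},
  ],
)

```text
time: 18.8
tool_pos: [0.5716, -0.2363, 0.2411]
ee_rot: [-3.134, 0.192, 0.004]
wrist_force: [0.5, 0.1, -0.4]
opening: 0.0423
gripper_force: 0.0
```

```bash
python3 fin.py | grep -E "scene|side|\(0, 1, 2\)|^[0-9]"
python3 - <<'E'
from h import *
for n,b in(("scene",[(339.4,165.3),(316.4,168.4)]),("side",[(237.5,234),(228.3,256.5)])):
    r=red(viewer.grab_frame(n));print(n,[min((x[0] for x in r),key=lambda q:np.hypot(*(q-p))) for p in b])
print(robot.sign_off())
E
```

```text
18.95 [ 0.5716 -0.2363  0.2409] [1.1 0.3 0.3]
long scene exp [197.5 207.6] [(array([197.5, 205.3]), 24), (array([203.4, 225.1]), 8)]
long side exp [262.4 154.6] [(array([264.6, 154.6]), 30), (array([253.9, 164.6]), 14)]
(0, 1, 2) [ 0.5697 -0.2358  0.1317] [-1.600e+00 -1.000e-01  1.092e+02]
thin scene exp [203.2 225. ] [(array([203.4, 225.1]), 8), (array([197.5, 205.3]), 24)]
thin side exp [253.3 164.8] [(array([253.9, 164.6]), 14), (array([264.6, 154.6]), 30)]
(0, 1, 2) [ 0.6055 -0.2311  0.0837] [ 33.5  -9.  157.2]
scene [array([339.4, 165.3]), array([316.4, 168.4])]
side [array([237.5, 234. ]), array([228.3, 256.5])]
the job is handed in; nothing more can be done
None
```

The long tube was rolled out over its clip's -y jaw and now stands cap up, right down in the 17.5 mm hole, released, with the short tubes and rotor unmoved; the job was handed in at about 19 s, though I viewed 11 pictures where 10 were allowed.

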